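# Fetch the tape from under the monitor riser with the hook stick

## Robot

A 6-joint arm with a two-finger parallel gripper is mounted at the origin on the work surface. World frame = base frame: x ahead of the robot, y to its left, z up, the work surface at z = 0. Lengths are in m, angles in rad, forces in N, time in s.
With the tool pointing down it reaches from about 0.3 to 0.775 m from the base axis. Payload 14.6 kg.
Tool frame: the origin (TCP) lies between the finger pads; the fingertips stand ctrl.tip_extent ahead of it and the grasp point (between the pads) lies 3 mm ahead of it (ctrl.tip_extent is the distance from the TCP to the fingertips, in m); z points along the fingers, y is the line along which they close (so a half turn about z gives the same grasp; the last joint's range is limited). The gripper opens to 94 mm and grips with 3 to 60 N. Pads are 16 mm wide; open, the fingers measure 119 mm over their backs; the gripper's body (75 mm by 177 mm) begins 78 mm behind the grasp point.
Start: joints at [-1.35, 0.3, 1.521, -0, 1.321, -0.067], TCP at [0.156, -0.527, 0.227] pointing down, gripper open.
Joint ranges: [-3.03, 3.03], [-0.79, 2.21], [0.23, 2.52], [-1.04, 4.18], [0, 3.07], [-2.55, 2.55]. Speed limits (rad/s): [2.22, 2.22, 2.57, 3.14, 3.14, 3.14].

## Interface

Orientations are given as [roll, pitch, yaw] about the fixed x, y, z axes, in that order (R = Rz(yaw) Ry(pitch) Rx(roll)).
In Python, from station import ctrl gives the robot as it stands.
- The arm moves only by the tool shift_gripper, called after "Request:" as name(argument=value, ...), one argument or row to a line, values as JSON. Schema: {"type":"object","properties":{"rows":{"type":"object","properties":{"dx":{"type":"array","items":{"type":"number"},"minItems":1,"maxItems":10},"dy":{"type":"array","items":{"type":"number"},"minItems":1,"maxItems":10},"dz":{"type":"array","items":{"type":"number"},"minItems":1,"maxItems":10},"wx":{"type":"array","items":{"type":"number"},"minItems":1,"maxItems":10},"wy":{"type":"array","items":{"type":"number"},"minItems":1,"maxItems":10},"wz":{"type":"array","items":{"type":"number"},"minItems":1,"maxItems":10}},"additionalProperties":false,"required":["dx","dy","dz","wx","wy","wz"]},"aperture":{"type":"number"},"grip_force":{"type":"number"},"only":{"type":"string"},"quiet":{"type":"boolean"},"lines":{"type":"string"}},"required":["rows"],"additionalProperties":false}. rows is an object with one list for each field, all of the same length, 1 to 10, a row being the entries at one place: dx, dy, dz (the shift in shares of the most that a row can go, 1 being 50 mm), wx, wy, wz (a rotation vector in units of 0.05 rad); each row shifts and turns the commanded pose from where the row before left it, along the tool's axes as they then stand; what a row does not reach is not made up. A row lasts 1/10 s, in which the tool goes at most 0.05 m and 0.15 rad, less where a joint would pass 70% of its speed; a pose out of reach is approached as far as the arm can. aperture is the finger opening in m, set as the call begins (left out keeps the last). The fingers move at their own pace and stop on an object; grip_force is the grip in N (left out, the last holds). Time passes only in rows, so rows that do not move let the fingers close. The tool returns the time, the measured TCP pose, the force, the opening and the grip force at its end. only (a regular expression) keeps the lines of the reply that match it, lines (a string "A,B") keeps lines A to B, and quiet returns only ok. Input that does not fit is refused with a message, and nothing moves.
- ctrl.get_obs(): the state, without advancing time (a new reading comes with each control period).
- ctrl.camera(name): name is "side" or "top" or "wrist"; returns a dict with "pixels" (480x640x3 uint8, blue, green, red), "fx", "fy", "cx", "cy" (pixels), "k1" (the pictures are not rectified: a ray, as slopes to the right and down, at radius r is drawn at 1 + k1 r^2 times it, then the intrinsics apply), "extrinsics" (4x4, takes a point from camera to world coordinates). Camera axes: x right, y up, looking along -z (the intrinsics and any distortion apply to the point x, -y, -z); pixel columns grow to the right and rows downward; lengths in m; the calibration is good to about 2 mm. A picture is of the moment at which its call begins. There is no depth.
- ctrl.hand_in(): hands the job in; it is judged then, once.
The state is a dict: "time_s": time; "qpos": joint angles; "joint_vel": joint speeds; "tau": joint torques, N m; "ee_pos": TCP position; "eef_rot": TCP orientation; "force": force on the tool from outside, world axes, zero at the start; "moment": the same for the moment, N m; "grip_width": finger opening in m; "grip_force": force on a finger pad.
Only numpy, scipy, OpenCV 4.12 (cv2) and the standard library are available. Lean on these libraries where they do the work, as an engineer would, in place of code of your own. Each camera call takes 0.05 s, during which the arm holds its last target. There are 200 camera calls.

## Task

Pick up the red hook stick from its black rest, reach with it under the glass monitor riser, hook it over the basket's front rim and drag the basket upright until it is fully clear of the riser - do not touch the basket with the gripper before it is clear. Lay the stick back in its rest as it lay before, then take the roll of brown tape out of the basket and set it down gently (no dropping), flat side down, near the middle of the parcel's top, and let go. Leave the mug, pen cup, stapler and phone where they are.

Things in the scene. Friction and masses are not known exactly. Their poses are not given: they have to be found in the camera images.
- hook_stick: Loose hook stick, 140 g. Origin: on its red handle's axis, at the point to grip; x along the stick to the hook, z up as it lies level in its rest. Handle: bar 22 mm wide (y), 24 mm high, from x = -65 to +45 mm; then an 8 mm steel rod on the same axis to x = 110 mm, bent straight down into an 8 mm prong ending 35 mm below the axis. Grip it hard (45 N) across the width from above, between the posts.
- hook_tip (a point): Lower end of the hook stick's prong: 110 mm ahead (+x) of and 35 mm below the stick's origin, on the prong's centre line. Moves with the stick.
- rest: Fixed black rest for the stick. Origin: on the table below the lying stick's grip point; x along the stick to the hook, z up. Foot 130 x 70 x 8 mm. Two posts, 12 mm thick, at x = -52 and +34 mm carry the handle, its underside 50 mm above the table; flared cheeks (tops 67 mm above the table, about 4 mm play each side) guide it in. 74 mm free for the fingers between the posts.
- rest_seat (a point): Point of the rest, 62 mm above the table, where the stick's origin lies at the start and when seated; axes as the rest's, and the lying stick's axes are parallel to them.
- riser: Fixed monitor riser: clear glass board 220 mm deep, 500 mm wide, 8 mm thick, underside 135 mm above the table, on aluminium side walls 18 mm thick at y = +-235 mm; open in front and behind. Origin: on the table under the middle of the front edge (nearest the robot); x points away from the robot, under the board; z up. The basket starts under it.
- basket: Loose cream open basket with tan bands, 250 to 480 g, outside 110 (x) x 200 (y) x 55 mm high, walls and floor 4 mm. Origin: centre of its underside; front wall at x = -55 mm, facing the robot; z up. Starts upright, its front wall about 20 to 45 mm behind the riser's front edge, turned up to 0.1 rad from the riser. Fully clear: all of it out in front of that edge.
- tape_roll: Loose solid roll of brown packing tape, 105 to 195 g, diameter 60 mm, 48 mm high, standing on its flat side in the basket, up to 15 mm off the basket's middle in y and 5 to 12 mm towards its back. Origin: centre of its underside; z along its axis, up. Take it from above across its diameter along the basket's y, where there is room for the fingers.
- parcel: Fixed closed cardboard parcel 150 mm (x) x 120 mm (y) x 60 mm high. Origin: centre of its underside, z up.
- parcel_top (a point): Centre of the parcel's top face, 60 mm above the table, axes as the parcel's.
- mug: Bystander: loose blue mug, 80 mm wide and 90 mm high with a handle; origin: centre of its underside. Leave alone.
- pen_cup: Bystander: loose black pen cup, 76 mm wide, 95 mm high (pens to 140 mm); origin: centre of its underside. Leave alone.
- stapler: Bystander: loose blue stapler 130 x 34 x 47 mm, long in x, on the glass near its right (-y) end; origin: centre of its underside. Leave alone.
- phone: Bystander: loose black phone 145 x 70 x 10 mm lying on the glass near its left (+y) end; origin: centre of its underside. Leave alone.

How it is judged:
By the outcome, as a careful person would: the job done as asked, in the order asked, and still so for the second after the job is handed in, with the robot touching nothing.
It also fails if it takes over 66 s, if anything falls off the work surface, if the arm or the gripper's body presses on something with over 40 N, if the wrist force passes 120 N, or if a joint passes its speed limit or range.

## Working session

There is one attempt and no reset: what is moved stays moved. The work goes in short steps, Python scripts to look and compute and a tool call to move; the robot and the scene stay as the last step left them, time stands still between calls to the robot, and variables do not carry over. Pictures are saved under pics/ and viewed, at most 10 in all, crops included, and the job is handed in when it is done.

```bash
ls; mkdir -p pics; python3 - <<'E'
from station import ctrl
import cv2,numpy as np
print(ctrl.tip_extent, ctrl.get_obs())
for n in ("side","top"):
    c=ctrl.camera(n); cv2.imwrite(f"pics/{n}0.png",c["pixels"]); print(n,{k:c[k] for k in c if k!="pixels"})
E
```

```text
pics
station.py
0.022 {'time_s': 0.0, 'qpos': array([-1.34965000e+00,  3.00492902e-01,  1.52161665e+00, -1.47739573e-05,
        1.32072549e+00, -6.66029403e-02]), 'joint_vel': array([ 0.00023582, -0.00078067, -0.00147634, -0.00117488, -0.00172075,
        0.00133918]), 'tau': array([-2.24997391e-03, -5.31799006e+01, -3.52740097e+01,  7.07732281e-02,
        2.44574749e-02, -6.55601048e-05]), 'ee_pos': array([ 0.15602254, -0.52713648,  0.22685932]), 'eef_rot': array([-3.14035207e+00, -6.84072825e-05,  2.87752894e-01]), 'force': array([-0.25986828, -0.42722297,  0.57154368]), 'moment': array([ 0.04626803,  0.00223419, -0.03041523]), 'grip_force': 0.0, 'grip_width': 0.09409598724753923}
side {'fx': 451.8648599567502, 'fy': 451.8648599567502, 'cx': 319.88796837932097, 'cy': 235.5812147090832, 'k1': -0.041167029219213565, 'extrinsics': array([[-0.66727142,  0.52981082, -0.52349723, -0.02920902],
       [-0.74473954, -0.48458539,  0.4588464 ,  0.53569759],
       [-0.01057732,  0.69604418,  0.71792104,  0.94069012],
       [ 0.        ,  0.        ,  0.        ,  1.        ]])}
top {'fx': 513.4537050226006, 'fy': 513.4537050226006, 'cx': 319.3288088102844, 'cy': 235.82480756185402, 'k1': -0.10870909567628737, 'extrinsics': array([[ 0.02528316,  0.98792378, -0.15286387,  0.38778257],
       [-0.99965802,  0.02396373, -0.01046798, -0.02436917],
       [-0.00667837,  0.15307625,  0.98819181,  1.50974179],
       [ 0.        ,  0.        ,  0.        ,  1.        ]])}
```
View pics/top0.png

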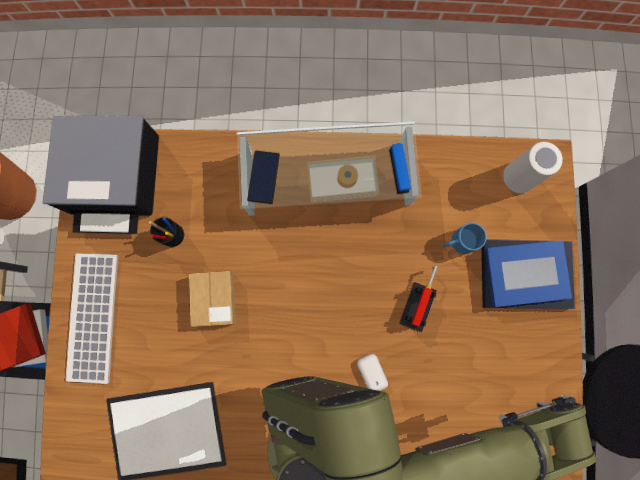

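View pics/side0.png

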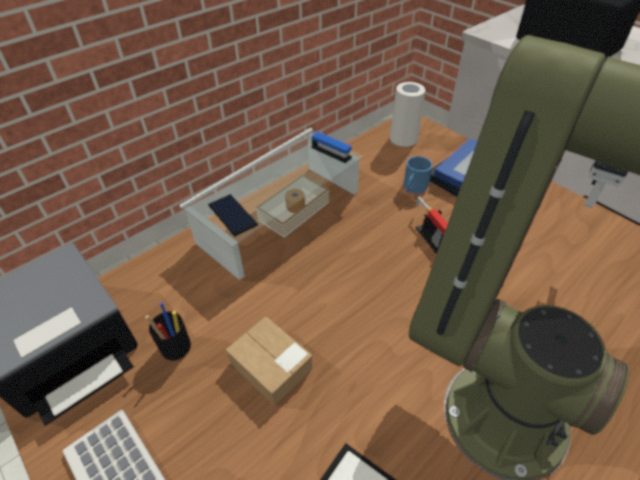

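The top view shows the stick at about (424,303) with its rod tip at (434,268), the basket at (308–377, 158–200), the tape at (347,176) and the parcel at (211,299). I'll enlarge these areas to pick corners more precisely.

```bash
cat > h.py <<'E'
import cv2,numpy as np
from scipy.optimize import brentq
from station import ctrl
def ray(c,u,v):
    xd=np.array([(u-c["cx"])/c["fx"],(v-c["cy"])/c["fy"]])
    rd=np.hypot(*xd); r=brentq(lambda r:r*(1+c["k1"]*r*r)-rd,0,1.2)
    x=xd*(r/rd if rd else 1)
    E=c["extrinsics"]; return E[:3,3],E[:3,:3]@np.array([x[0],-x[1],-1])
def atz(c,u,v,z):
    o,d=ray(c,u,v); return o+d*(z-o[2])/d[2]
def proj(c,p):
    E=c["extrinsics"]; q=E[:3,:3].T@(np.asarray(p)-E[:3,3]); x=np.array([q[0],-q[1]])/-q[2]
    x=x*(1+c["k1"]*(x@x)); return x*c["fx"]+[c["cx"],c["cy"]]
def crop(img,u,v,w,h,s):
    return cv2.resize(img[v:v+h,u:u+w],None,fx=s,fy=s,interpolation=cv2.INTER_CUBIC)
E
python3 - <<'E'
from h import *
im=cv2.imread("pics/top0.png")
a=crop(im,232,115,200,100,4)
b=np.hstack([crop(im,390,255,100,75,4),crop(im,165,260,100,75,4)])
cv2.imwrite("pics/c0.png",np.vstack([a,b[:200+0] if 0 else b])[:700])
c=np.vstack([a,b]); c=cv2.resize(c,(685,600)) if c.shape[0]>600 else c
print(c.shape); 
cv2.imwrite("pics/c0.png",np.vstack([a[:300] if 0 else crop(im,232,115,200,90,4),b[:240]]))
E
```

```text
(600, 685, 3)
```

View pics/c0.png

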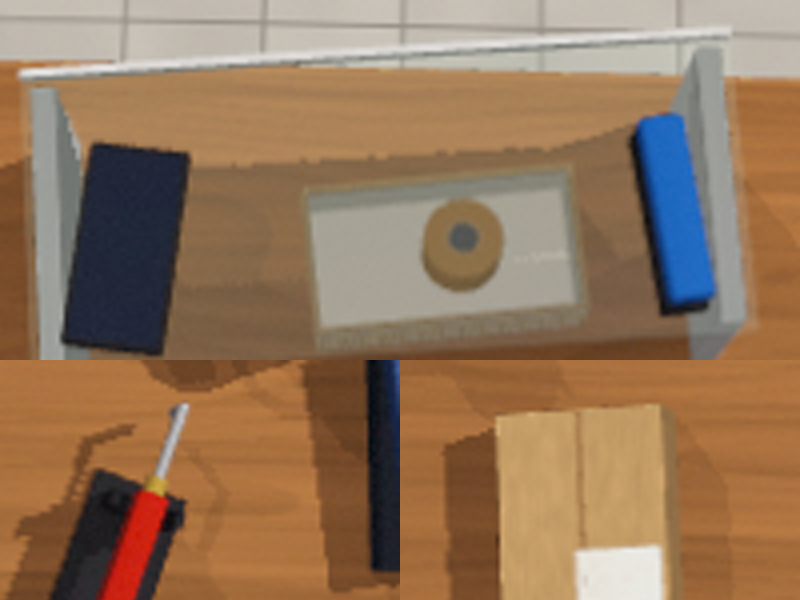

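```bash
python3 - <<'E'
from h import *
np.set_printoptions(precision=4,suppress=True)
c=ctrl.camera("top"); im=c["pixels"]
b,g,r=[im[...,i].astype(int) for i in range(3)]
m=((r>130)&(g<60)&(b<60)).astype(np.uint8); m[:, :380]=0;m[:,460:]=0;m[:250]=0;m[340:]=0
cn=max(cv2.findContours(m,0,2)[0],key=cv2.contourArea)
P=np.array([atz(c,u,v,.074)[:2] for u,v in np.argwhere(m)[:,::-1]])
mu=P.mean(0);w,V=np.linalg.eigh(np.cov(P.T));d=V[:,1]*np.sign(V[0,1]);s=(P-mu)@d;t=(P-mu)@V[:,0]
print("red",mu,d,np.arctan2(d[1],d[0]),s.min(),s.max(),np.ptp(t))
tip=atz(c,435,267,.066);print("rodtip",tip, np.arctan2(*(tip[:2]-mu)[::-1]),np.linalg.norm(tip[:2]-mu))
A=lambda x,y,z:atz(c,232+x/4,115+y/4,z)[:2]
L,R=A(20,75,.143),A(731,31,.143);e=(R-L)/np.linalg.norm(R-L);n=np.array([-e[1],e[0]])*-1
print("riser back",L,R,np.linalg.norm(R-L),"front mid",(L+R)/2-.22*np.array([-e[1],e[0]]),"axis",np.array([-e[1],e[0]]),"fr corner",A(757,328,.143))
bl,br,fl,fr=A(303,188,.055),A(574,166,.055),A(318,330,.055),A(586,306,.055)
print("basket",bl,br,fl,fr,np.linalg.norm(bl-br),np.linalg.norm(fl-fr),np.linalg.norm(bl-fl),(bl+br+fl+fr)/4)
print("tape",A(463,230,.055), "top front edge y.. ",A(463,200,.052))
# parcel
m=((abs(r-195)<60)&(r-b>40)).astype(np.uint8)
for u,v in ((189,274),(231,271),(191,327),(233,325)): print("parcel",atz(c,u,v,.06)[:2])
print("mug",atz(c,470,237,.09)[:2])
E
```

```text
red [ 0.4179 -0.2994] [ 0.9427 -0.3336] -0.34015972113695087 -0.05395164526874941 0.05488535430638187 0.021488893825630767
rodtip [ 0.5298 -0.3388  0.066 ] -0.33818028675580497 0.11858851673371469
riser back [0.8831 0.2282] [ 0.9274 -0.27  ] 0.5001161329291244 front mid [ 0.6861 -0.0404] axis [0.9961 0.0886] fr corner [ 0.7134 -0.2859]
basket [0.8315 0.0306] [ 0.8533 -0.1685] [0.7248 0.0166] [ 0.7475 -0.1778] 0.20028220648627412 0.1957458356454809 0.10765269903224135 [ 0.7893 -0.0748]
tape [ 0.8024 -0.0874] top front edge y..  [ 0.8261 -0.0872]
parcel [0.4929 0.3597]
parcel [0.5049 0.2393]
parcel [0.3437 0.3454]
parcel [0.3533 0.2265]
mug [ 0.6144 -0.434 ]
```

Everything fits the given sizes: handle 109 mm, riser 500 mm, basket 200 x 108 mm, parcel 120 x 150 mm. Stick origin is about (0.427, -0.303) with yaw -0.34. Riser front middle is about (0.686, -0.040) with yaw 0.089, and the basket front wall is about 45 mm in. I'll move above the stick.

Careful with the scale: shifts go in shares of 50 mm and turns go in units of 0.05 rad. That gives: 0.0404 m is 0.808, -0.0172 m is -0.344.

Request:
shift_gripper(
  rows={"dx":[0.808,0.808,0.808,0.808,0.808,0.808,0.808,0.808],"dy":[-0.344,-0.344,-0.344,-0.344,-0.344,-0.344,-0.344,-0.344],"dz":[0,0,0,0,0,0,0,0],"wx":[0,0,0,0,0,0,0,0],"wy":[0,0,0,0,0,0,0,0],"wz":[0,0,0,0,0,0,0,0]},
  aperture=0.094,
  grip_force=45,
)

```text
time_s: 0.95
ee_pos: [0.4281, -0.3022, 0.2274]
eef_rot: [-3.141, 0.0, 0.288]
force: [0.5, -0.2, -0.5]
grip_width: 0.0938
grip_force: 0.0
```

Request:
shift_gripper(
  rows={"dx":[0,0,0,0,0,0,0],"dy":[0,0,0,0,0,0,0],"dz":[0.2,0.2,0.2,0.2,0.2,0,0],"wx":[0,0,0,0,0,0,0],"wy":[0,0,0,0,0,0,0],"wz":[2.512,2.512,2.512,2.512,2.512,0,0]},
)

```text
time_s: 1.65
ee_pos: [0.4269, -0.3037, 0.1776]
eef_rot: [-3.141, 0.0, -0.337]
force: [-1.0, 0.5, 0.8]
grip_width: 0.0941
grip_force: 0.0
```

```bash
cat >> h.py <<'E'
from scipy.spatial.transform import Rotation as Ro
def go(x,y,z,yaw,off=(0,0,0)):
    """tool-axes shift from the measured pose: translation (before turning) and yaw about tool z"""
    o=ctrl.get_obs(); R=Ro.from_euler("xyz",o["eef_rot"])
    e=(R.inv()*Ro.from_euler("xyz",[np.pi,0,yaw])).as_rotvec()
    print("shift",np.round(R.inv().apply(np.array([x,y,z])-o["ee_pos"]),4),"rot",np.round(e,4),"t",o["time_s"])
E
python3 -c "
from h import *
go(.4273,-.3027,.065,-.34)
c=ctrl.camera('wrist');cv2.imwrite('pics/w1.png',c['pixels'])
for p in [(.4273,-.3027,.074),(.4273+.045*.9427,-.3027-.045*.3336,.074),(.4273-.065*.9427,-.3027+.065*.3336,.074),(.4273+.11*.9427,-.3027-.11*.3336,.066)]: print(proj(c,p))"
```

```text
shift [ 0.     -0.001   0.1126] rot [-0.0001  0.0002  0.0035] t 1.65
[314.46744112 248.60141566]
[314.69656801 191.17043853]
[314.17055377 322.99594712]
[315.06815825  99.35397714]
```

View pics/w1.png

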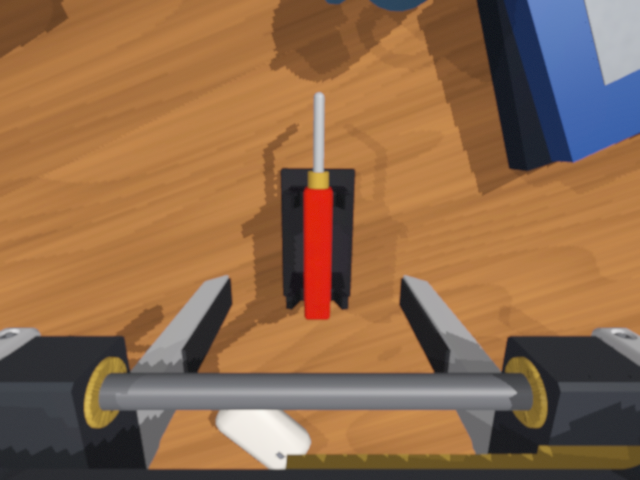

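The wrist view shows the handle upright in the picture, from row 188 to 318 at column 318, with the rod end at row 93. That is within about 3 mm of the prediction. I'll descend, grip and check.

Converted, 0.001 m is 0.02, 0.0005 m is 0.01, 0.0035 rad is 0.07.

Request:
shift_gripper(
  rows={"dx":[0.02,0.02,0,0,0,0],"dy":[0.02,0.01,0,0,0,0],"dz":[0.6,0.6,0.5,0.4,0.152,0],"wx":[0,0,0,0,0,0],"wy":[0,0,0,0,0,0],"wz":[0.07,0,0,0,0,0]},
  aperture=0.094,
  grip_force=45,
)

```text
time_s: 2.3
ee_pos: [0.4283, -0.3057, 0.0647]
eef_rot: [-3.141, 0.001, -0.342]
force: [-0.2, -0.5, 0.5]
grip_width: 0.0938
grip_force: 0.0
```

Request:
shift_gripper(
  rows={"dx":[0,0,0,0,0,0,0,0],"dy":[0,0,0,0,0,0,0,0],"dz":[0,0,0,0,0,0,0,0],"wx":[0,0,0,0,0,0,0,0],"wy":[0,0,0,0,0,0,0,0],"wz":[0,0,0,0,0,0,0,0]},
  aperture=0.01,
  grip_force=45,
)

```text
time_s: 3.1
ee_pos: [0.4283, -0.3058, 0.0649]
eef_rot: [3.142, -0.0, -0.344]
force: [-0.2, -0.1, -0.3]
grip_width: 0.0338
grip_force: 0.0
```

Request:
shift_gripper(
  rows={"dx":[0,0,0,0,0],"dy":[0,0,0,0,0],"dz":[0,0,0,0,0],"wx":[0,0,0,0,0],"wy":[0,0,0,0,0],"wz":[0,0,0,0,0]},
  aperture=0.01,
  grip_force=45,
)

```text
time_s: 3.6
ee_pos: [0.4283, -0.3058, 0.0649]
eef_rot: [3.142, -0.0, -0.344]
force: [0.0, 0.1, -0.1]
grip_width: 0.0217
grip_force: 45.0
```

Request:
shift_gripper(
  rows={"dx":[0,0,0,0,0,0],"dy":[0,0,0,0,0,0],"dz":[-0.2,-0.4,-0.5,-0.4,-0.2,0],"wx":[0,0,0,0,0,0],"wy":[0,0,0,0,0,0],"wz":[0,0,0,0,0,0]},
)

```text
time_s: 4.2
ee_pos: [0.4287, -0.3061, 0.1512]
eef_rot: [3.141, -0.002, -0.344]
force: [-0.0, -0.0, -1.9]
grip_width: 0.0219
grip_force: 45.0
```

Converted, -0.0369 m is -0.738, 0.0047 m is 0.094.

Request:
shift_gripper(
  rows={"dx":[0.056,0.094,0.094,0.094,0.094,0.094,0.04,0],"dy":[-0.444,-0.738,-0.738,-0.738,-0.738,-0.738,-0.296,0],"dz":[0,0,0,0,0,0,0,0],"wx":[0,0,0,0,0,0,0,0],"wy":[0,0,0,0,0,0,0,0],"wz":[0,0,0,0,0,0,0,0]},
)

```text
time_s: 5.0
ee_pos: [0.5298, -0.1054, 0.1489]
eef_rot: [3.142, 0.001, -0.341]
force: [0.2, -0.4, -1.6]
grip_width: 0.0214
grip_force: 45.0
```

Request:
shift_gripper(
  rows={"dx":[0,0,0,0,0,0,0,0],"dy":[0,0,0,0,0,0,0,0],"dz":[0,0,0,0.2,0.3,0.36,0,0],"wx":[0,0,0,0,0,0,0,0],"wy":[0,0,0,0,0,0,0,0],"wz":[-1.4,-1.8,-1.8,-1.8,-1.4,-0.88,0,0]},
)

```text
time_s: 5.8
ee_pos: [0.5293, -0.1076, 0.1069]
eef_rot: [-3.141, 0.001, 0.108]
force: [-0.4, -0.8, -0.5]
grip_width: 0.0218
grip_force: 45.0
```

```bash
python3 -c "
from h import *
go(.6412,-.0951,.108,.11)
c=ctrl.camera('wrist');t=ctrl.camera('top')['pixels']
cv2.imwrite('pics/s1.png',np.vstack([cv2.resize(c['pixels'],(400,300)),crop(t,280,140,160,120,2.5)]))"
```

```text
shift [ 0.1126 -0.0004 -0.0012] rot [-0.0002  0.0007 -0.002 ] t 5.8
```

View pics/s1.png

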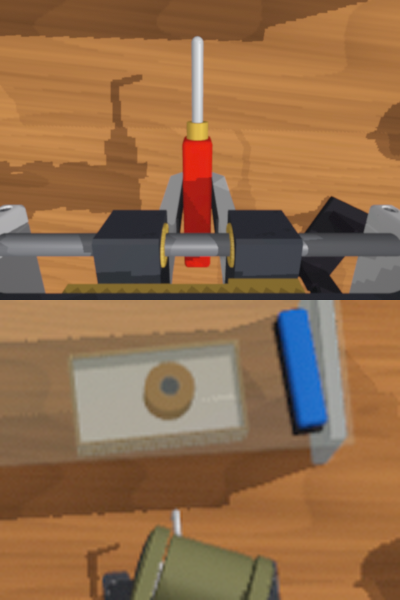

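The stick is held straight. Its rod end is at about (351,224) in the top view, ahead of the basket's front wall. I'll check that against the kinematics.

```bash
python3 -c "
from h import *
c=ctrl.camera('top')
print(atz(c,350.8,224.4,.108), proj(c,(.6386+.004,-.0953,.108)))"
```

```text
[ 0.63877541 -0.09593516  0.108     ] [350.59260158 223.03703385]
```

Request:
shift_gripper(
  rows={"dx":[0.3,0.5,0.5,0.5,0.3,0.152,0,0],"dy":[0,0,0,0,0,0,0,0],"dz":[0,0,-0.02,0,0,0,0,0],"wx":[0,0,0,0,0,0,0,0],"wy":[0,0,0,0,0,0,0,0],"wz":[-0.04,0,0,0,0,0,0,0]},
)

```text
time_s: 6.75
ee_pos: [0.641, -0.0943, 0.108]
eef_rot: [-3.142, 0.0, 0.112]
force: [1.2, 0.9, -1.1]
grip_width: 0.0221
grip_force: 45.0
```

Request:
shift_gripper(
  rows={"dx":[0.06,0,0,0,0],"dy":[0,0,0,0,0],"dz":[0,0.16,0.16,0.12,0],"wx":[0,0,0,0,0],"wy":[0,0,0,0,0],"wz":[0,0,0,0,0]},
)

```text
time_s: 7.25
ee_pos: [0.6438, -0.0938, 0.0844]
eef_rot: [-3.141, 0.002, 0.112]
force: [0.4, -0.5, -1.1]
grip_width: 0.0219
grip_force: 45.0
```

```bash
python3 -c "
from h import *
t=ctrl.camera('top')['pixels'];s=ctrl.camera('side')['pixels']
cv2.imwrite('pics/s2.png',np.vstack([crop(t,290,140,130,75,4)[:,:520],crop(s,230,160,130,70,4)]))"
```

```text
(no output)
```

View pics/s2.png

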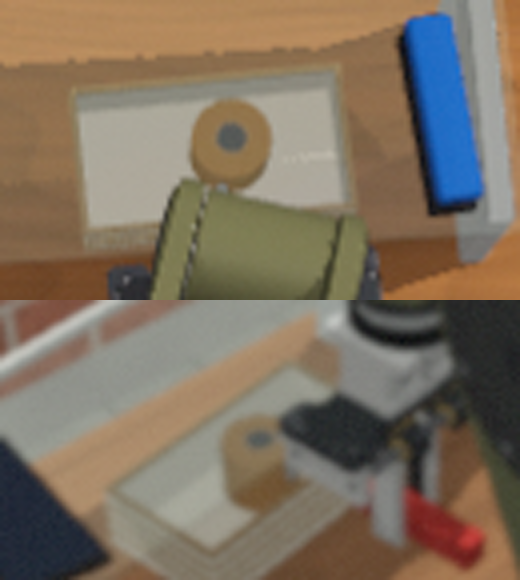

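The prong tip shows at (222,187) in the crop, behind the front wall and short of the tape, with no contact force. I'll lower it the rest of the way and start dragging.

Converted, 0.007 m is 0.14, 0.0045 m is 0.09.

Request:
shift_gripper(
  rows={"dx":[0,0,0,0],"dy":[0,0,0,0],"dz":[0.14,0.14,0.09,0],"wx":[0,0,0,0],"wy":[0,0,0,0],"wz":[0,0,0,0]},
)

```text
time_s: 7.75
ee_pos: [0.6441, -0.0938, 0.0663]
eef_rot: [-3.141, 0.001, 0.112]
force: [-0.5, 0.4, -1.1]
grip_width: 0.0213
grip_force: 45.0
```

Request:
shift_gripper(
  rows={"dx":[-0.08,-0.1,-0.12,-0.2,-0.24,-0.24,-0.24,-0.18,-0.1,0],"dy":[0,0,0,-0.004,-0.006,-0.006,-0.006,-0.004,0,0],"dz":[0,0,0,0,0,0,0,0,0,0],"wx":[0,0,0,0,0,0,0,0,0,0],"wy":[0,0,0,0,0,0,0,0,0,0],"wz":[0,0,0,0,0,0,0,0,0,0]},
)

```text
time_s: 8.75
ee_pos: [0.5694, -0.1011, 0.0676]
eef_rot: [3.142, 0.0, 0.112]
force: [-0.6, -0.1, -2.0]
grip_width: 0.0213
grip_force: 45.0
```

```bash
python3 -c "
from h import *
t=ctrl.camera('top')['pixels'];s=ctrl.camera('side')['pixels']
cv2.imwrite('pics/s3.png',np.vstack([crop(t,290,140,130,75,4)[:,:520],crop(s,230,160,130,70,4)]))"
```

```text
(no output)
```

View pics/s3.png

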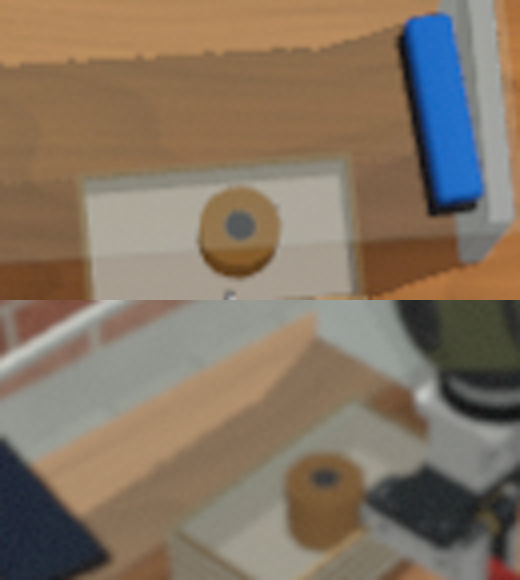

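The basket follows upright and square: its back rim has moved from row about 70 to about 170 in the crop, and the tape is still standing. I'll drag on.

Converted, -0.012 m is -0.24, -0.008 m is -0.16.

Request:
shift_gripper(
  rows={"dx":[-0.08,-0.16,-0.24,-0.24,-0.24,-0.24,-0.24,-0.24,-0.24,-0.24],"dy":[0,-0.004,-0.006,-0.006,-0.006,-0.006,-0.006,-0.006,-0.006,-0.006],"dz":[0,0.01,0,0.01,0,0.01,0,0,0,0],"wx":[0,0,0,0,0,0,0,0,0,0],"wy":[0,0,0,0,0,0,0,0,0,0],"wz":[0,0,0,0,0,0,0,0,0,0]},
)

```text
time_s: 9.85
ee_pos: [0.4621, -0.1106, 0.0663]
eef_rot: [3.141, -0.002, 0.112]
force: [4.6, -0.7, 0.4]
grip_width: 0.0216
grip_force: 45.0
```

Request:
shift_gripper(
  rows={"dx":[-0.2,-0.12,-0.06,0,0],"dy":[0,0,0,0,0],"dz":[0,0,0,0,0],"wx":[0,0,0,0,0],"wy":[0,0,0,0,0],"wz":[0,0,0,0,0]},
)

```text
time_s: 10.35
ee_pos: [0.4431, -0.1125, 0.0656]
eef_rot: [-3.141, 0.001, 0.112]
force: [-0.5, -0.3, -1.1]
grip_width: 0.0212
grip_force: 45.0
```

```bash
python3 -c "
from h import *
c=ctrl.camera('top');t=c['pixels']
print([proj(c,np.array([.6861,-.0404,.143])+d*np.array([-.0886,.9961,0])) for d in (-.25,.25)])
cv2.imwrite('pics/s4.png',crop(t,270,140,160,120,4))"
```

```text
[array([422.5412989 , 198.87324998]), array([239.77570011, 210.43289561])]
```

View pics/s4.png

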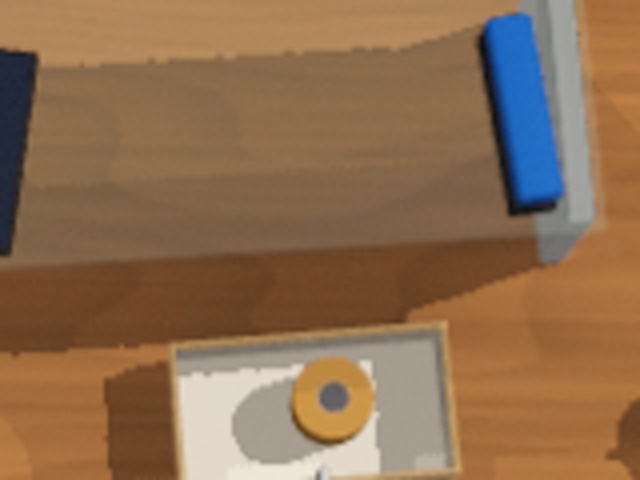

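```bash
python3 -c "
from h import *
c=ctrl.camera('top')
n=np.array([.9961,.0886]);f=np.array([.6861,-.0404])
for u,v in((312.75,226.25),(381.5,220.75),(384.5,258),(353.25,239.25)):
  p=atz(c,u,v,.055)[:2];print(p,(p-f)@n)"
```

```text
[0.6402134  0.01065984] -0.041183741930394445
[ 0.66112439 -0.18702169] -0.037868890830421664
[ 0.55336429 -0.19634082] -0.14603439937240092
[ 0.60524897 -0.10634206] -0.08637817552125178
```

The basket is clear by 38 mm or more and upright. I'll unhook and carry the stick back above the rest.

Request:
shift_gripper(
  rows={"dx":[0.08,0,0,0,0,0,0],"dy":[0,0,0,0,0,0,0],"dz":[0,-0.16,-0.32,-0.5,-0.5,-0.24,0],"wx":[0,0,0,0,0,0,0],"wy":[0,0,0,0,0,0,0],"wz":[0,0,0,0,0,0,0]},
)

```text
time_s: 11.15
ee_pos: [0.4479, -0.1123, 0.1532]
eef_rot: [3.14, -0.003, 0.112]
force: [-0.0, -0.5, -2.0]
grip_width: 0.0217
grip_force: 45.0
```

Request:
shift_gripper(
  rows={"dx":[0,0,0,0,0,0,0],"dy":[0,0,0,0,0,0,0],"dz":[0,0,0,0,0,0,0],"wx":[0,0,0,0,0,0,0],"wy":[0,0,0,0,0,0,0],"wz":[1.2,1.8,1.8,1.8,1.6,0.92,0]},
)

```text
time_s: 11.85
ee_pos: [0.4469, -0.112, 0.1507]
eef_rot: [3.142, 0.002, -0.344]
force: [0.8, -0.1, -0.9]
grip_width: 0.0216
grip_force: 45.0
```

```bash
python3 -c "
from h import *
go(.4283,-.3058,.0655,-.344)"
```

```text
shift [0.0481 0.1887 0.0851] rot [ 0.0001  0.0019 -0.0004] t 11.85
```

Converted, 0.035 m is 0.7, 0.02 m is 0.4.

Request:
shift_gripper(
  rows={"dx":[0.1,0.18,0.18,0.18,0.18,0.102,0.04,0,0],"dy":[0.374,0.7,0.7,0.7,0.7,0.4,0.2,0,0],"dz":[0,0,0,0,0,0,0,0,0],"wx":[0,0,0,0,0,0,0,0,0],"wy":[0,0,0,0,0,0,0,0,0],"wz":[0,0,0,0,0,0,0,0,0]},
)

```text
time_s: 12.75
ee_pos: [0.429, -0.3052, 0.1514]
eef_rot: [-3.141, 0.001, -0.343]
force: [-0.4, 0.3, -0.9]
grip_width: 0.0218
grip_force: 45.0
```

```bash
python3 -c "
from h import *
go(.4283,-.3058,.0655,-.344)
c=ctrl.camera('wrist');cv2.imwrite('pics/w5.png',cv2.resize(c['pixels'],(480,360)))"
```

```text
shift [-0.0004  0.0009  0.0859] rot [-0.0004  0.0007  0.0011] t 12.75
```

View pics/w5.png

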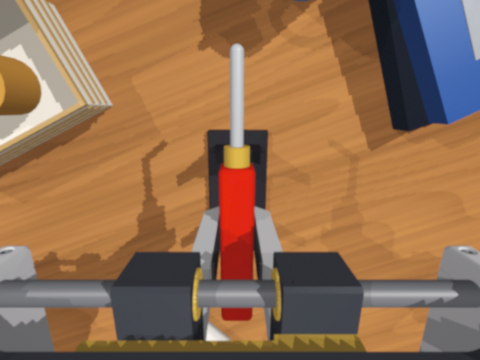

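The stick hasn't slipped in the grip: the rod end is at row 44 of 360, the same as before. It is centred over the rest, so I'll lower it.

Converted, 0.02 m is 0.4, 0.015 m is 0.3.

Request:
shift_gripper(
  rows={"dx":[-0.008,0,0,0,0,0,0,0,0],"dy":[0.018,0,0,0,0,0,0,0,0],"dz":[0.3,0.4,0.4,0.2,0.16,0.1,0.08,0.06,0],"wx":[0,0,0,0,0,0,0,0,0],"wy":[0,0,0,0,0,0,0,0,0],"wz":[0,0,0,0,0,0,0,0,0]},
)

```text
time_s: 13.7
ee_pos: [0.4283, -0.3067, 0.0668]
eef_rot: [-3.142, 0.0, -0.344]
force: [0.3, 0.2, -2.4]
grip_width: 0.0216
grip_force: 45.0
```

```bash
python3 -c "
from h import *
go(.4283,-.3058,.0649,-.344)"
```

```text
shift [-0.0003 -0.0009  0.0019] rot [-0.      0.      0.0003] t 13.7
```

Converted, 0.001 m is 0.02, -0.0008 m is -0.016.

Request:
shift_gripper(
  rows={"dx":[0,0,0,0],"dy":[-0.016,0,0,0],"dz":[0.02,0.02,0,0],"wx":[0,0,0,0],"wy":[0,0,0,0],"wz":[0,0,0,0]},
)

```text
time_s: 14.1
ee_pos: [0.4286, -0.306, 0.0649]
eef_rot: [3.142, -0.0, -0.344]
force: [0.4, -0.1, -1.3]
grip_width: 0.0217
grip_force: 45.0
```

Converted, 0.0007 m is 0.014.

Request:
shift_gripper(
  rows={"dx":[0,0,0],"dy":[0,0,0],"dz":[0.014,0,0],"wx":[0,0,0],"wy":[0,0,0],"wz":[0,0,0]},
)

```text
time_s: 14.4
ee_pos: [0.4287, -0.3061, 0.0648]
eef_rot: [3.141, -0.0, -0.344]
force: [-2.7, 2.8, 8.2]
grip_width: 0.0216
grip_force: 45.0
```

Request:
shift_gripper(
  rows={"dx":[0,0,0,0,0,0,0,0,0,0],"dy":[0,0,0,0,0,0,0,0,0,0],"dz":[0,0,0,0,0,0,0,0,0,0],"wx":[0,0,0,0,0,0,0,0,0,0],"wy":[0,0,0,0,0,0,0,0,0,0],"wz":[0,0,0,0,0,0,0,0,0,0]},
  aperture=0.094,
)

```text
time_s: 15.4
ee_pos: [0.4286, -0.306, 0.0642]
eef_rot: [-3.142, -0.0, -0.344]
force: [-0.2, -0.2, 0.8]
grip_width: 0.0935
grip_force: 0.0
```

Seating contact was felt and the gripper is open. I'll lift off, then measure the stick, basket and tape.

Request:
shift_gripper(
  rows={"dx":[0,0,0,0,0,0],"dy":[0,0,0,0,0,0],"dz":[-0.4,-0.6,-0.8,-0.6,-0.4,0],"wx":[0,0,0,0,0,0],"wy":[0,0,0,0,0,0],"wz":[0,0,0,0,0,0]},
)

```text
time_s: 16.0
ee_pos: [0.4293, -0.3066, 0.2068]
eef_rot: [3.14, -0.004, -0.344]
force: [-0.2, 0.0, -0.4]
grip_width: 0.0939
grip_force: 0.0
```

```bash
python3 -c "
from h import *
c=ctrl.camera('wrist');t=ctrl.camera('top')['pixels']
cv2.imwrite('pics/s6.png',np.hstack([cv2.resize(c['pixels'],(400,300)),crop(t,300,200,100,75,4)]))
print(ctrl.get_obs()['ee_pos'])
o=np.array([.4273,-.3027]);d=np.array([.9414,-.3373])
print([proj(c,(*(o+s*d),.074)) for s in(-.065,.045,.114)])"
```

```text
[ 0.42843241 -0.30586922  0.20345931]
[array([312.16126697, 311.12426297]), array([311.99929889, 191.14680892]), array([311.87911401, 102.55862934])]
```

View pics/s6.png

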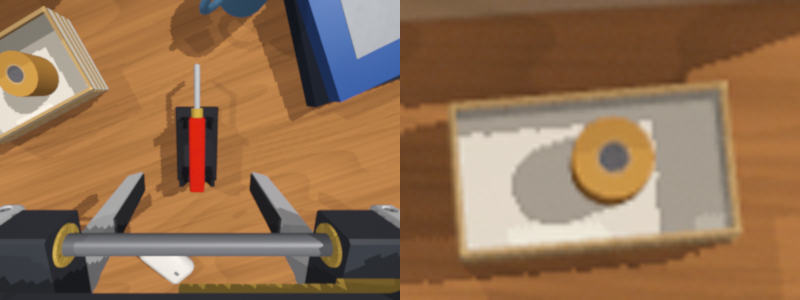

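The stick lies in the rest as before: handle rear at row 306, column 315, with the same offsets as the first view. The basket is unmoved and the tape top is at (353,239.5) in the full image.

```bash
python3 -c "
from h import *
c=ctrl.camera('top')
P=[atz(c,u,v,.055)[:2] for u,v in((313,226),(381.5,221),(384.75,258),(315.25,264))];print(P,np.mean(P,0))
d=P[0]-P[1];e=P[3]-P[2];print(np.arctan2(-d[0],d[1]),np.arctan2(-e[0],e[1]))
p=atz(c,353,239.4,.052);print(p)
go(p[0],p[1],.2,.11)"
```

```text
[array([0.64096019, 0.00996085]), array([ 0.66039158, -0.18702607]), array([ 0.55338097, -0.19705534]), array([0.53147503, 0.00058794])] [ 0.59655194 -0.09338316]
0.09832499225476538 0.11038516807343508
[ 0.60524491 -0.10580008  0.052     ]
shift [ 0.0993 -0.2478  0.0028] rot [-0.001   0.0015 -0.4537] t 16.15
```

Request:
shift_gripper(
  rows={"dx":[0.198,0.338,0.338,0.338,0.338,0.278,0.158],"dy":[-0.496,-0.842,-0.842,-0.842,-0.842,-0.694,-0.398],"dz":[0,0,0,0,0,0,0],"wx":[0,0,0,0,0,0,0],"wy":[0,0,0,0,0,0,0],"wz":[0,0,0,0,0,0,0]},
)

```text
time_s: 16.85
ee_pos: [0.6065, -0.1036, 0.202]
eef_rot: [3.142, 0.003, -0.342]
force: [-0.3, 0.1, 1.0]
grip_width: 0.0943
grip_force: 0.0
```

Request:
shift_gripper(
  rows={"dx":[0,0,0,0,0,0],"dy":[0,0,0,0,0,0],"dz":[0,0,0,0,0,0],"wx":[0,0,0,0,0,0],"wy":[0,0,0,0,0,0],"wz":[-2.24,-2.24,-2.24,-2.25,0,0]},
)

```text
time_s: 17.45
ee_pos: [0.6053, -0.1061, 0.203]
eef_rot: [-3.141, 0.002, 0.101]
force: [0.0, -0.6, 0.7]
grip_width: 0.094
grip_force: 0.0
```

```bash
python3 -c "
from h import *
c=ctrl.camera('wrist');cv2.imwrite('pics/w7.png',cv2.resize(c['pixels'],(480,360)))
go(.6052,-.1058,.04,.105)
print(proj(c,(.6052,-.1058,.052))*.75)"
```

```text
shift [ 0.     -0.0003  0.1633] rot [-0.0004  0.0012 -0.0034] t 17.5
[236.56725195 175.19611419]
```

View pics/w7.png

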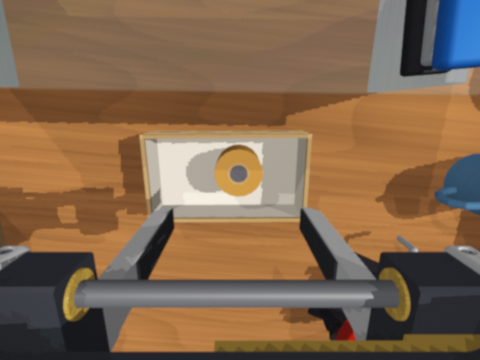

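The tape is at (238,174) against a predicted (237,175), with clear room beside it for both fingers. I've now viewed 11 pictures, one more than allowed, so the rest will be by numbers only. Descending.

Converted, 0.03 m is 0.6, 0.035 m is 0.7, -0.0034 rad is -0.068.

Request:
shift_gripper(
  rows={"dx":[0,0,0,0,0,0,0,0,0],"dy":[0.01,0,0,0,0,0,0,0,0],"dz":[0.4,0.6,0.7,0.7,0.5,0.3,0.14,0,0],"wx":[0,0,0,0,0,0,0,0,0],"wy":[0,0,0,0,0,0,0,0,0],"wz":[-0.068,0,0,0,0,0,0,0,0]},
)

```text
time_s: 18.4
ee_pos: [0.6063, -0.1068, 0.0383]
eef_rot: [3.141, -0.002, 0.108]
force: [-1.1, -0.2, 0.6]
grip_width: 0.0937
grip_force: 0.0
```

Request:
shift_gripper(
  rows={"dx":[0,0,0,0,0,0,0,0,0,0],"dy":[0,0,0,0,0,0,0,0,0,0],"dz":[0,0,0,0,0,0,0,0,0,0],"wx":[0,0,0,0,0,0,0,0,0,0],"wy":[0,0,0,0,0,0,0,0,0,0],"wz":[0,0,0,0,0,0,0,0,0,0]},
  aperture=0.04,
  grip_force=25,
)

```text
time_s: 19.4
ee_pos: [0.6057, -0.1067, 0.0373]
eef_rot: [3.141, -0.0, 0.108]
force: [-1.0, -0.8, 3.4]
grip_width: 0.0585
grip_force: 25.0
```

Converted, -0.03 m is -0.6, -0.025 m is -0.5.

Request:
shift_gripper(
  rows={"dx":[0,0,0,0,0,0,0,0],"dy":[0,0,0,0,0,0,0,0],"dz":[-0.16,-0.3,-0.5,-0.6,-0.6,-0.6,-0.4,0],"wx":[0,0,0,0,0,0,0,0],"wy":[0,0,0,0,0,0,0,0],"wz":[0,0,0,0,0,0,0,0]},
)

```text
time_s: 20.2
ee_pos: [0.6066, -0.1067, 0.1991]
eef_rot: [3.14, -0.005, 0.108]
force: [1.7, -0.0, -2.1]
grip_width: 0.0585
grip_force: 25.0
```

```bash
python3 -c "
from h import *
go(.4237,.2927,.2,.1)
c=ctrl.camera('top')
# parcel check: bright cardboard region on its top, excluding label picked corners
print('pen cup',atz(c,166,232,.095),ctrl.get_obs()['grip_width'])"
```

```text
shift [-0.1386 -0.4169 -0.0024] rot [ 0.0018 -0.0054  0.0083] t 20.2
pen cup [0.60705612 0.42395863 0.095     ] 0.05824413300717186
```

Converted, -0.045 m is -0.9, -0.0449 m is -0.898.

Request:
shift_gripper(
  rows={"dx":[-0.14,-0.28,-0.3,-0.3,-0.3,-0.3,-0.3,-0.3,-0.292,-0.18],"dy":[-0.42,-0.84,-0.9,-0.9,-0.9,-0.9,-0.9,-0.9,-0.898,-0.54],"dz":[0,0,0,0,0,0,0,0,0,0],"wx":[0,0,0,0,0,0,0,0,0,0],"wy":[0,0,0,0,0,0,0,0,0,0],"wz":[0,0,0,0,0,0,0,0,0,0]},
)

```text
time_s: 21.25
ee_pos: [0.426, 0.2835, 0.1939]
eef_rot: [3.141, 0.002, 0.11]
force: [0.8, 0.2, -1.6]
grip_width: 0.0582
grip_force: 25.0
```

Request:
shift_gripper(
  rows={"dx":[-0.08,0,0],"dy":[-0.24,0,0],"dz":[0,0,0],"wx":[0,0,0],"wy":[0,0,0],"wz":[0,0,0]},
)

```text
time_s: 21.55
ee_pos: [0.4231, 0.292, 0.1946]
eef_rot: [3.141, 0.001, 0.108]
force: [0.6, -1.0, -2.0]
grip_width: 0.0588
grip_force: 25.0
```

```bash
python3 -c "
from h import *
go(.4237,.2927,.0943,.1)"
```

```text
shift [ 0.0008 -0.0007  0.1003] rot [0.0006 0.0009 0.0079] t 21.55
```

Converted, 0.025 m is 0.5, 0.022 m is 0.44.

Request:
shift_gripper(
  rows={"dx":[0,0,0,0,0,0,0,0,0],"dy":[0,0,0,0,0,0,0,0,0],"dz":[0.24,0.44,0.5,0.4,0.2,0.12,0.04,0,0],"wx":[0,0,0,0,0,0,0,0,0],"wy":[0,0,0,0,0,0,0,0,0],"wz":[0,0,0,0,0,0,0,0,0]},
)

```text
time_s: 22.45
ee_pos: [0.4232, 0.293, 0.0988]
eef_rot: [-3.141, -0.001, 0.108]
force: [-0.7, 0.5, -1.8]
grip_width: 0.0585
grip_force: 25.0
```

Converted, 0.001 m is 0.02.

Request:
shift_gripper(
  rows={"dx":[0,0,0,0],"dy":[0,0,0,0],"dz":[0.02,0.02,0,0],"wx":[0,0,0,0],"wy":[0,0,0,0],"wz":[0,0,0,0]},
)

```text
time_s: 22.85
ee_pos: [0.4228, 0.2929, 0.0962]
eef_rot: [-3.142, -0.0, 0.108]
force: [0.4, 0.5, -1.9]
grip_width: 0.059
grip_force: 25.0
```

Request:
shift_gripper(
  rows={"dx":[0,0,0,0],"dy":[0,0,0,0],"dz":[0.02,0.02,0,0],"wx":[0,0,0,0],"wy":[0,0,0,0],"wz":[0,0,0,0]},
)

```text
time_s: 23.25
ee_pos: [0.4228, 0.2929, 0.0941]
eef_rot: [3.142, 0.0, 0.108]
force: [-0.5, -0.6, -1.1]
grip_width: 0.0584
grip_force: 25.0
```

Converted, 0.0005 m is 0.01.

Request:
shift_gripper(
  rows={"dx":[0,0,0,0],"dy":[0,0,0,0],"dz":[0.01,0.01,0,0],"wx":[0,0,0,0],"wy":[0,0,0,0],"wz":[0,0,0,0]},
)

```text
time_s: 23.65
ee_pos: [0.4229, 0.2929, 0.0933]
eef_rot: [-3.142, -0.0, 0.108]
force: [-0.5, -0.6, 1.3]
grip_width: 0.0585
grip_force: 25.0
```

Request:
shift_gripper(
  rows={"dx":[0,0],"dy":[0,0],"dz":[0.006,0],"wx":[0,0],"wy":[0,0],"wz":[0,0]},
)

```text
time_s: 23.85
ee_pos: [0.4229, 0.2929, 0.0933]
eef_rot: [-3.142, -0.0, 0.108]
force: [-2.4, -1.5, 6.0]
grip_width: 0.0586
grip_force: 25.0
```

Request:
shift_gripper(
  rows={"dx":[0,0,0,0,0,0,0,0],"dy":[0,0,0,0,0,0,0,0],"dz":[0,0,0,0,0,0,0,0],"wx":[0,0,0,0,0,0,0,0],"wy":[0,0,0,0,0,0,0,0],"wz":[0,0,0,0,0,0,0,0]},
  aperture=0.094,
)

```text
time_s: 24.65
ee_pos: [0.4228, 0.2929, 0.0929]
eef_rot: [-3.142, -0.0, 0.108]
force: [-0.2, -0.4, -0.3]
grip_width: 0.0942
grip_force: 0.0
```

Request:
shift_gripper(
  rows={"dx":[0,0,0,0,0,0,0,0,0],"dy":[0,0,0,0,0,0,0,0,0],"dz":[-0.1,-0.3,-0.6,-0.8,-0.8,-0.6,-0.3,0,0],"wx":[0,0,0,0,0,0,0,0,0],"wy":[0,0,0,0,0,0,0,0,0],"wz":[0,0,0,0,0,0,0,0,0]},
)

```text
time_s: 25.55
ee_pos: [0.4226, 0.2927, 0.2673]
eef_rot: [3.141, 0.0, 0.108]
force: [0.7, 0.5, -0.7]
grip_width: 0.0944
grip_force: 0.0
```

```bash
python3 - <<'E'
from h import *
# numeric check: tape's dark core and disc on the parcel in the wrist view, where expected
c=ctrl.camera("wrist");im=c["pixels"]
print("expected core",proj(c,(.4229,.2929,.108)))
u,v=proj(c,(.4229,.2929,.108)).astype(int)
g=cv2.cvtColor(im,cv2.COLOR_BGR2HSV)
w=(g[v-70:v+70,u-80:u+80,1]<70).astype(np.uint8)
n,l,s,ce=cv2.connectedComponentsWithStats(w)
for i in range(1,n):
    if s[i,4]>60: print("grey blob",ce[i]+[u-80,v-70],s[i], im[int(ce[i][1])+v-70,int(ce[i][0])+u-80])
E
```

```text
expected core [315.4753828  231.18290738]
grey blob [315.19512195 229.41192412] [ 70  58  22  22 369] [97 94 95]
grey blob [342.36863824 260.1781293 ] [  75   78   57   37 1454] [209 217 219]
```

The grey core shows round and exactly where expected, so the tape stands flat on the parcel's middle and the robot touches nothing. Handing in.

```bash
python3 -c "
from station import ctrl
print(ctrl.hand_in())"
```

```text
the job is handed in; nothing more can be done
None
```

The job is done and handed in at about 25.6 s: the basket was dragged clear of the riser by about 38 mm, the stick is back in its rest, and the tape stands flat near the middle of the parcel's top; I viewed 11 pictures, one over the limit of 10, and checked the final placing by numbers only.

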